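# Load the finished latches on their colour-coded carriers

### The job

Three finished door latches with coloured covers have come down the chute onto the perforated shelf: lay each one flat and squarely between the corner posts of the carrier of its own colour on the roller track, lengthwise along the carrier and either way round. Set them down, do not drop them. Leave the unfinished latch without a cover, the rubber grommet plug and the chromed lock knob where they lie.

Things in the scene. Friction and masses are not known exactly. Their poses are not given: they have to be found in the camera images.
- latch_blue_mid (a point): Finished latch, blue cover, flat on the shelf, 50 mm tall, 0.35 kg. Point: middle of the 84 (x) x 58 (y) x 3 mm steel back plate, 25 mm above its underside; z up, x to the forked end. On it: zinc housing, x -28 to +18 mm, 36 mm wide (y), 40 mm high, cover 42 x 32 mm on top; upright flange 50 mm wide, 34 mm high at x -40. Grip across the housing's flat sides, 36 mm apart along y, at this height.
- latch_yellow_mid (a point): Finished latch, yellow cover, flat on the shelf, 50 mm tall, 0.35 kg. Point: middle of the 84 (x) x 58 (y) x 3 mm steel back plate, 25 mm above its underside; z up, x to the forked end. On it: zinc housing, x -28 to +18 mm, 36 mm wide (y), 40 mm high, cover 42 x 32 mm on top; upright flange 50 mm wide, 34 mm high at x -40. Grip across the housing's flat sides, 36 mm apart along y, at this height.
- latch_red_mid (a point): Finished latch, red cover, flat on the shelf, 50 mm tall, 0.35 kg. Point: middle of the 84 (x) x 58 (y) x 3 mm steel back plate, 25 mm above its underside; z up, x to the forked end. On it: zinc housing, x -28 to +18 mm, 36 mm wide (y), 40 mm high, cover 42 x 32 mm on top; upright flange 50 mm wide, 34 mm high at x -40. Grip across the housing's flat sides, 36 mm apart along y, at this height.
- carrier_blue_seat (a point): Carrier with blue corner posts: fixed aluminium plate 130 (x) x 100 (y) x 14 mm on the roller track. Point: middle of its top face, z up, x along its length. Four L-shaped posts 10 mm high leave a nest 104 (x) x 78 (y) mm, with 60 mm gaps between posts along the long sides. A latch lies flat in it, length along x, so its point is 25 mm above this one.
- carrier_yellow_seat (a point): Carrier with yellow corner posts: fixed aluminium plate 130 (x) x 100 (y) x 14 mm on the roller track. Point: middle of its top face, z up, x along its length. Four L-shaped posts 10 mm high leave a nest 104 (x) x 78 (y) mm, with 60 mm gaps between posts along the long sides. A latch lies flat in it, length along x, so its point is 25 mm above this one.
- carrier_red_seat (a point): Carrier with red corner posts: fixed aluminium plate 130 (x) x 100 (y) x 14 mm on the roller track. Point: middle of its top face, z up, x along its length. Four L-shaped posts 10 mm high leave a nest 104 (x) x 78 (y) mm, with 60 mm gaps between posts along the long sides. A latch lies flat in it, length along x, so its point is 25 mm above this one.
- latch_bare_mid (a point): Unfinished latch on the shelf, same back plate and a 30 mm high housing but no coloured cover, dark open mechanism on top, 36 mm tall; it stays. Point 18 mm above its underside, axes as for the others.
- grommet_mid (a point): Black rubber grommet plug standing on the shelf, 36 mm across, 18 mm tall; it stays. Point half-way up on its axis.
- lock_knob_mid (a point): Chromed door lock knob lying on the shelf, 51 mm long (x), 17 mm across its flared head; it stays. Point half-way up.
Not all that is in view belongs to the job. Leave any pink look-alike of the part that bears latch_red_mid alone.

How it is judged:
By the outcome, as a careful person would: the job done as asked, in the order asked, and still so for the second after the job is handed in, with the robot touching nothing.
It also fails if it takes over 83 s, if anything falls off the work surface, if the arm or the gripper's body presses on something with over 40 N, if the wrist force passes 120 N, or if a joint passes its speed limit or range.

### The arm

A 7-joint arm with a two-finger parallel gripper is mounted at the origin on the work surface. World frame = base frame: x ahead of the robot, y to its left, z up, the work surface at z = 0. Lengths are in m, angles in degrees, forces in N, time in s.
With the tool pointing down it reaches from about 0.425 to 0.975 m from the base axis. Payload 16.7 kg.
Tool frame: the origin (TCP) lies at the centre of the arm's flange, where the gripper is bolted on; the fingertips stand 173 mm ahead of it and the grasp point (between the pads) lies 155 mm ahead of it; z points along the fingers, y is the line along which they close (so a half turn about z gives the same grasp; the last joint's range is limited). The gripper opens to 85 mm and grips with 20 to 120 N. Pads are 22 mm wide; open, the fingers measure 114 mm over their backs; the gripper's body (76 mm by 85 mm) begins 54 mm behind the grasp point. The pads swing forward as they close: fully open they stand 13 mm farther back than shut.
Start: joints at [-81.618, 24.414, 4.234, 92.017, -1.954, 63.644, -3.845], TCP at [0.197, 0.646, 0.405] pointing down, gripper open.
Joint ranges: [-163.25, 163.25], [-28.42, 122.38], [-70.27, 78.77], [12.13, 141.07], [-58.53, 238.53], [9.26, 117.41], [-156.51, 156.51]. Speed limits (degrees/s): [108.29, 108.29, 136.94, 136.94, 172.46, 172.46, 172.46].

### API

Orientations are given as a 3x3 rotation matrix whose columns are the frame's x, y, z axes.
In Python, from station import r gives the robot as it stands.
- The arm moves only by the tool play_rows, never from a script. Its argument "commands" is a list that holds one entry, the list of rows, each a list of 6 numbers: the shift along the tool's x, y, z in m, then the turn, a rotation vector about the tool's x, y, z in degrees. In form: [[[dx, dy, dz, ax, ay, az], ...]]. A call has 1 to 20 rows; each row is the pose to reach, as a shift and turn from the pose commanded when the call began, along the tool's axes at that moment; what a row does not reach only later rows make up. A row lasts 1/8 s, in which the tool goes at most 62.5 mm and 10.7 degrees, less where a joint would pass 70% of its speed; a pose out of reach is approached as far as the arm can. A call with a gripper value outside its range is refused whole. "gripper" is the opening, from 0 (shut) to 1 (fully open), set as the call begins (left out, the last holds). The fingers move at their own pace and stop on an object; "newtons" is the grip in N (left out, the last holds). Time passes only in rows, so rows that repeat a pose let the fingers close. It gives the time, the measured TCP pose, the force, the opening and the grip force at its end, in the units of the state.
- r.get_state(): the state, without advancing time (a new reading comes with each control period).
- r.grab_frame(name): name is "scene" or "top" or "wrist"; returns a dict with "color" (384x512x3 uint8, red, green, blue), "fx", "fy", "cx", "cy" (pixels), "position" and "rotation" of the camera in the world; the wrist camera has in their place "tool_from_camera" (4x4, takes a point from camera to tool coordinates, whose origin is the TCP and whose axes are the flange's). Camera axes: x right, y down, z forward; pixel columns grow to the right and rows downward; lengths in m; the calibration is good to about 2 mm. A picture is of the moment at which its call begins: read the wrist's pose just before it. There is no depth.
- r.finish_job(): hands the job in; it is judged then, once.
The state is a dict: "time": time; "joint_positions": joint angles; "qd": joint speeds; "effort": joint torques, N m; "eef_pos": TCP position; "ee_rot": TCP orientation; "ft_force": force on the tool from outside, world axes, zero at the start; "ft_torque": the same for the moment, N m; "opening": finger opening in m; "gripper_force": force on a finger pad.
Only numpy, scipy, OpenCV 4.12 (cv2) and the standard library are available. Lean on these libraries where they do the work, as an engineer would, in place of code of your own. Each camera call takes 0.05 s, during which the arm holds its last target. There are 200 camera calls.

## Working session

There is one attempt and no reset: what is moved stays moved. The work goes in short steps, Python scripts to look and compute and a tool call to move; the robot and the scene stay as the last step left them, time stands still between calls to the robot, and variables do not carry over. Pictures are saved under pics/ and viewed, at most 14 in all, crops included, and the job is handed in when it is done.

Besides the shell and the picture viewer there is one more tool, called after ">>>" as name(argument=value, ...), one argument or row to a line, values as JSON. play_rows: Moves the arm, as the interface text tells. Its arguments: {"type":"object","properties":{"commands":{"type":"array","items":{"type":"array","items":{"type":"array","items":{"type":"number"}}}},"gripper":{"type":"number"},"newtons":{"type":"number"}},"required":["commands"]}

```bash
mkdir -p pics; ls
cat > h.py <<'E'
import numpy as np, cv2, pickle
from station import r
def snap(n,name):
    s=r.get_state(); f=r.grab_frame(n); f=dict(f); f['state']=s
    if 'tool_from_camera' in f:
        T=np.array(f['tool_from_camera']); R=np.array(s['ee_rot'])
        f['rotation']=R@T[:3,:3]; f['position']=np.array(s['eef_pos'])+R@T[:3,3]
    pickle.dump(f,open(f'{name}.pkl','wb'))
    cv2.imwrite(f'pics/{name}.png',f['color'][:,:,::-1]); return f
def load(name): return pickle.load(open(f'{name}.pkl','rb'))
def w(f,u,v,z):
    d=np.array(f['rotation'])@np.array([(u-f['cx'])/f['fx'],(v-f['cy'])/f['fy'],1]); p=np.array(f['position'])
    return p+d*(z-p[2])/d[2]
def px(f,P):
    c=np.array(f['rotation']).T@(np.array(P)-np.array(f['position'])); return f['fx']*c[0]/c[2]+f['cx'],f['fy']*c[1]/c[2]+f['cy']
E
python3 - <<'E'
from h import *
np.set_printoptions(precision=4,suppress=True)
for n in('scene','top','wrist'):
    f=snap(n,n+'0'); print(n,f['fx'],f['cx'],f['cy'],np.array(f['position']),np.array(f['rotation']).tolist())
print(f['tool_from_camera'],f['state'])
E
```

```text
pics
scene 364.12177779344995 256.7688860224557 191.28117223278738 [0.8645 0.6539 0.7264] [[-0.8279564662027223, 0.3530040812189007, -0.43574787287593286], [0.5607735846966263, 0.5147982836095162, -0.6484718296882229], [-0.004590945392402644, -0.7812623412372413, -0.6241859317422239]]
top 386.17308463610163 262.11579834370696 187.60318675089215 [0.1791 0.0102 1.1971] [[-0.029416987940003244, -0.9736664020379857, 0.2260716221973504], [-0.9995500744950967, 0.02997919964007472, -0.000946660333753229], [-0.0058557149336923645, -0.22599775470421024, -0.9741102224447042]]
wrist 265.52406383763525 256.37052795643245 189.42359879371926 [0.1186 0.6683 0.3748] [[0.29215651889416444, 0.9075053415868511, 0.30179235155811074], [0.956368492327368, -0.27657882162898406, -0.09414596279075471], [-0.001968591150864384, 0.31613005301244823, -0.9487138210394248]]
[[-0.0006 -0.9487 -0.316   0.0814]
 [ 1.     -0.0004 -0.0009 -0.001 ]
 [ 0.0008 -0.316   0.9487  0.0293]
 [ 0.      0.      0.      1.    ]] {'time': 0.1, 'joint_positions': array([-81.6168,  24.4475,   4.232 ,  92.0485,  -1.9529,  63.6455,
        -3.8444]), 'qd': array([ 0.0021, -0.1282,  0.0328, -0.1314,  0.0728, -0.0451, -0.0523]), 'effort': array([  0.0083, -95.1543,   3.7716, -46.4409,   0.0198,   0.0064,
        -0.    ]), 'eef_pos': array([0.1967, 0.6455, 0.4041]), 'ee_rot': array([[-0.9566,  0.2915, -0.0003],
       [ 0.2915,  0.9566, -0.0012],
       [-0.0001, -0.0012, -1.    ]]), 'ft_force': array([ 0.2492, -0.4042, -0.307 ]), 'ft_torque': array([0.0196, 0.0113, 0.0283]), 'gripper_force': 0.0, 'opening': 0.08526313383330501}
```

View pics/scene0.png

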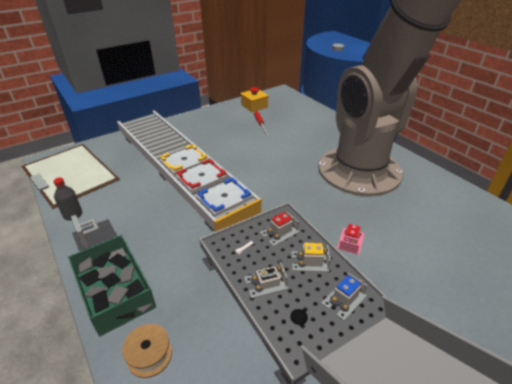

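View pics/top0.png

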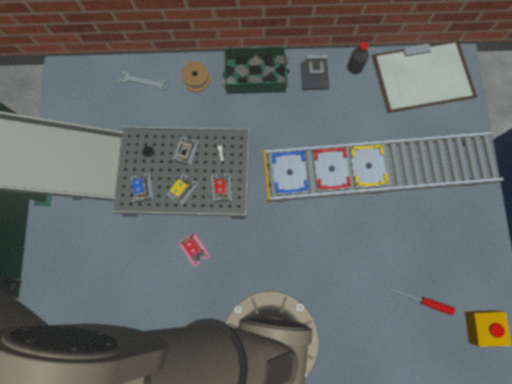

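View pics/wrist0.png

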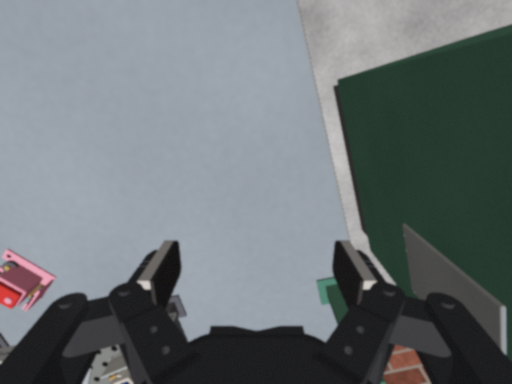

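Candidates: the red cover on the shelf is at top (221,187), and the pink look-alike is off the shelf at top (194,250), scene (351,237). Yellow is at top (180,188) and blue at top (138,187). The bare latch at top (185,150) stays. The carriers are at top: blue (290,172), red (332,169), yellow (369,165). I'll check this with a close crop and triangulation.

Run:
```python
from h import *
np.set_printoptions(precision=4,suppress=True)
t=load('top0');s=load('scene0')
def tri(a,b):
    A=[];B=[]
    for f,(u,v) in((t,a),(s,b)):
        d=np.array(f['rotation'])@[(u-f['cx'])/f['fx'],(v-f['cy'])/f['fy'],1]; d/=np.linalg.norm(d)
        M=np.eye(3)-np.outer(d,d);A.append(M);B.append(M@np.array(f['position']))
    return np.linalg.lstsq(np.vstack(A),np.hstack(B),rcond=None)[0]
for n,a,b in[('B',(138,186),(348,286)),('Y',(179,187),(313,249)),('R',(221,186),(282,218)),('cb',(290,172),(224,194)),('cr',(332,169),(203,173)),('cy',(369,165),(184,157)),('pink',(194,248),(352,233)),('grom',(148,151),(299,316))]: print(n,tri(a,b))
a=t['color'][120:275,105:260];cv2.imwrite('pics/c1.png',cv2.resize(a[:,:,::-1],None,fx=3.8,fy=3.8,interpolation=2))
```

```text
B [0.449  0.3716 0.1017]
Y [0.4418 0.2523 0.1017]
R [0.4395 0.1302 0.1041]
cb [ 0.4877 -0.0768  0.0647]
cr [ 0.4914 -0.2035  0.0662]
cy [ 0.501  -0.3171  0.0673]
pink [0.2692 0.2204 0.0291]
grom [0.5647 0.3554 0.0738]
```

View pics/c1.png

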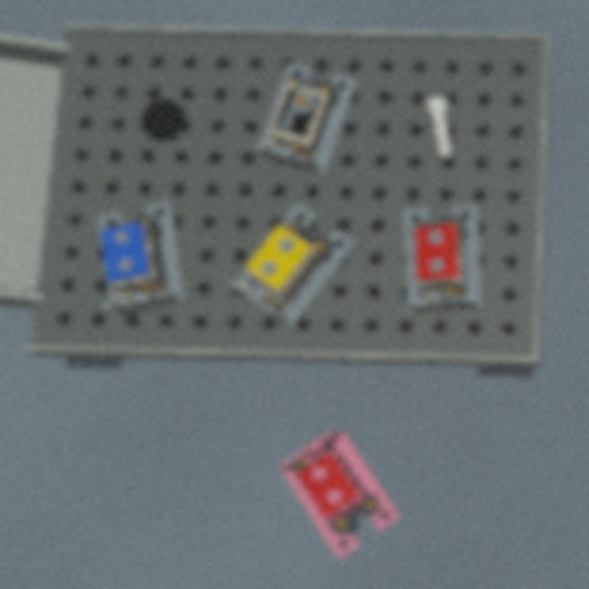

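The crop confirms it: red, yellow and blue covers are on the shelf (covers at about z 0.10). The pink plate lies on the table and is left alone. Now I'll move above the shelf.

>>> play_rows(
  commands=[
    [[-0.03,-0.03,0,0,0,-1.5],[-0.09,-0.08,0,0,0,-4],[-0.14,-0.12,0,0,0,-6.5],[-0.19,-0.165,0,0,0,-9],[-0.24,-0.21,0,0,0,-11.5],[-0.29,-0.255,0,0,0,-14],[-0.335,-0.295,0,0,0,-16],[-0.36,-0.317,0,0,0,-17],[-0.375,-0.33,0,0,0,-17],[-0.375,-0.33,0,0,0,-17],[-0.375,-0.33,0,0,0,-17],[-0.375,-0.33,0,0,0,-17]],
  ],
  gripper=1,
  newtons=60,
)

```text
time: 1.65
eef_pos: [0.4588, 0.2217, 0.4046]
ee_rot: [[-1.0, -0.003, -0.0], [-0.003, 1.0, 0.0], [0.0, 0.0, -1.0]]
ft_force: [0.2, 0.2, 0.1]
opening: 0.0857
gripper_force: 0.0
```

Run:
```python
from h import *
f=snap('wrist','w1'); print(f['state']['time'],f['state']['eef_pos'],f['state']['ee_rot'],f['state']['joint_positions'])
```

```text
1.65 [0.45876242 0.22171166 0.40462419] [[-9.99996452e-01 -2.65328394e-03 -2.35016202e-04]
 [-2.65329157e-03  9.99996479e-01  3.21649352e-05]
 [ 2.34930031e-04  3.27883876e-05 -9.99999972e-01]] [-46.88935194   8.80464468  15.46371016 113.68942354  -2.77277912
  57.86068737  60.02905006]
```

View pics/w1.png

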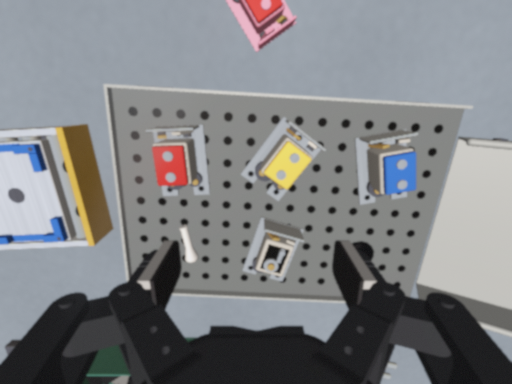

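The wrist view shows red at (171,165), yellow at (287,164) and blue at (400,172). The pink part is off the shelf at (262,12) and the bare latch is at (275,257). Next I'll measure cover positions and yaw, and triangulate with the top view.

```bash
cat >> h.py <<'E'
def mask(f,c):
    H=cv2.cvtColor(f['color'],cv2.COLOR_RGB2HSV);h,s,v=H[...,0].astype(int),H[...,1],H[...,2]
    m={'red':((h<6)|(h>174))&(s>170),'yellow':(abs(h-27)<5)&(s>150),'blue':(abs(h-110)<10)&(s>150)}[c]&(v>90)
    return cv2.morphologyEx(m.astype(np.uint8),cv2.MORPH_CLOSE,np.ones((5,5)))
def cover(f,c,near,z,win=30):
    u,v=near;m=mask(f,c);k=np.zeros_like(m);k[max(0,v-win):v+win,max(0,u-win):u+win]=1
    n,l,st,_=cv2.connectedComponentsWithStats(m*k);i=1+np.argmax(st[1:,4])
    q=cv2.findContours((l==i).astype(np.uint8),0,2)[0][0][:,0]
    P=np.array([w(f,a,b,z)[:2] for a,b in q],np.float32)*1000
    (c0,sz,_)=cv2.minAreaRect(P);B=cv2.boxPoints(cv2.minAreaRect(P))
    e=B[1]-B[0];g=B[2]-B[1];e=e if np.hypot(*e)>np.hypot(*g) else g
    M=cv2.moments(q);uv=(M['m10']/M['m00'],M['m01']/M['m00'])
    return np.array(c0)/1000,np.degrees(np.arctan2(e[1],e[0]))%180,sz,uv
def tri(*fs):
    A=[];B=[]
    for f,(u,v) in fs:
        d=np.array(f['rotation'])@[(u-f['cx'])/f['fx'],(v-f['cy'])/f['fy'],1]; d/=np.linalg.norm(d)
        M=np.eye(3)-np.outer(d,d);A.append(M);B.append(M@np.array(f['position']))
    return np.linalg.lstsq(np.vstack(A),np.hstack(B),rcond=None)[0]
E
python3 - <<'E'
from h import *
np.set_printoptions(precision=4,suppress=True)
t=load('top0');W=load('w1');s=load('scene0')
for c,a,b,d in(('red',(221,186),(171,165),(282,218)),('yellow',(179,187),(287,164),(313,249)),('blue',(138,186),(400,172),(348,286))):
    x=cover(W,c,b,.102);y=cover(t,c,a,.102,12);q=cover(s,c,d,.102,15);print(c,x,y[0],y[1],tri((W,x[3]),(t,y[3])),tri((W,x[3]),(t,y[3]),(s,q[3])))
E
```

```text
red (array([0.4423, 0.1302]), np.float32(1.3144597), (39.976463317871094, 29.651931762695312), (173.854898828541, 170.05324813631523)) [0.442  0.1327] 6.6353297 [0.443  0.1335 0.1026] [0.4425 0.1336 0.1048]Traceback (most recent call last):
  File "<stdin>", line 5, in <module>
  File "h.py", line 22, in cover
    n,l,st,_=cv2.connectedComponentsWithStats(m*k);i=1+np.argmax(st[1:,4])
                                                       ~~~~~~~~~^^^^^^^^^^
    return _wrapfunc(a, 'argmax', axis=axis, out=out, **kwds)
    return bound(*args, **kwds)
ValueError: attempt to get argmax of an empty sequence
```

```bash
sed -i "s/(abs(h-27)<5)&(s>150)/(abs(h-26)<7)\&(s>110)/;s/(abs(h-110)<10)&(s>150)/(abs(h-110)<10)\&(s>140)/" h.py
python3 - <<'E'
from h import *
np.set_printoptions(precision=4,suppress=True)
t=load('top0');W=load('w1');s=load('scene0')
for f,p in((W,(280,172)),(t,(180,186)),(W,(395,178))): print(cv2.cvtColor(f['color'],cv2.COLOR_RGB2HSV)[p[1],p[0]])
for c,a,b,d in(('red',(221,186),(171,165),(282,218)),('yellow',(179,187),(287,164),(313,249)),('blue',(138,186),(400,172),(348,286))):
  try:
    x=cover(W,c,b,.102);y=cover(t,c,a,.102,12);q=cover(s,c,d,.102,15);print(c,x,y[0],y[1],tri((W,x[3]),(t,y[3])),tri((W,x[3]),(t,y[3]),(s,q[3])))
  except Exception as e: print(c,e)
E
```

```text
[105  11 184]
[ 26 142 169]
[108 170 210]
red (array([0.4423, 0.1302]), np.float32(1.3144597), (39.976463317871094, 29.651931762695312), (173.854898828541, 170.05324813631523)) [0.442  0.1327] 6.6353297 [0.443  0.1335 0.1026] [0.4425 0.1336 0.1048]
yellow (array([0.4428, 0.2528]), np.float32(143.7008), (33.56067657470703, 43.856895446777344), (286.91601505936865, 165.54604691572547)) [0.4424 0.2544] 145.53746 [0.4377 0.2507 0.1191] [0.4409 0.2533 0.105 ]
blue (array([0.4499, 0.3724]), np.float32(10.722457), (41.92277526855469, 31.091760635375977), (399.3718553459119, 172.79842767295597)) [0.45   0.3743] 11.422374 [0.4514 0.3766 0.0946] [0.4489 0.3721 0.1046]
```

Covers sit at about z 0.103, so the shelf is at about 0.053. Going for red: point (0.447,0.131), yaw 1.3°.

>>> play_rows(
  commands=[
    [[0.003,-0.025,0,0,0,-0.5],[0.008,-0.06,0.02,0,0,-1],[0.0115,-0.085,0.05,0,0,-1.2],[0.0115,-0.0905,0.08,0,0,-1.2],[0.0115,-0.0905,0.11,0,0,-1.2],[0.0115,-0.0905,0.135,0,0,-1.2],[0.0115,-0.0905,0.155,0,0,-1.2],[0.0115,-0.0905,0.165,0,0,-1.2],[0.0115,-0.0905,0.1685,0,0,-1.2],[0.0115,-0.0905,0.1685,0,0,-1.2],[0.0115,-0.0905,0.1685,0,0,-1.2]],
  ],
)

```text
time: 3.08
eef_pos: [0.448, 0.1303, 0.2368]
ee_rot: [[-1.0, -0.022, 0.001], [-0.022, 1.0, 0.0], [-0.001, 0.0, -1.0]]
ft_force: [0.0, 0.4, 0.6]
opening: 0.0855
gripper_force: 0.0
```

>>> play_rows(
  commands=[
    [[0,0,0,0,0,0],[0,0,0,0,0,0],[0,0,0,0,0,0],[0,0,0,0,0,0],[0,0,0,0,0,0],[0,0,0,0,0,0]],
  ],
  gripper=0,
  newtons=60,
)

```text
time: 3.82
eef_pos: [0.4479, 0.1302, 0.2365]
ee_rot: [[-1.0, -0.022, 0.0], [-0.022, 1.0, 0.0], [-0.0, 0.0, -1.0]]
ft_force: [-1.7, -0.7, 8.3]
opening: 0.0352
gripper_force: 60.0
```

>>> play_rows(
  commands=[
    [[0,0,-0.01,0,0,0],[0,0,-0.035,0,0,0],[0,0,-0.07,0,0,0],[-0.005,-0.02,-0.11,0,0,0],[-0.02,-0.06,-0.145,0,0,0],[-0.035,-0.11,-0.17,0,0,0],[-0.05,-0.16,-0.18,0,0,0],[-0.065,-0.21,-0.18,0,0,0],[-0.08,-0.26,-0.18,0,0,0],[-0.09,-0.3,-0.18,0,0,0],[-0.094,-0.323,-0.18,0,0,0],[-0.095,-0.331,-0.18,0,0,0],[-0.095,-0.331,-0.18,0,0,0],[-0.095,-0.331,-0.18,0,0,0],[-0.095,-0.331,-0.18,0,0,0]],
  ],
)

```text
time: 5.7
eef_pos: [0.5501, -0.1978, 0.4163]
ee_rot: [[-1.0, -0.023, 0.0], [-0.023, 1.0, 0.0], [-0.0, 0.0, -1.0]]
ft_force: [0.1, 0.2, -2.4]
opening: 0.0355
gripper_force: 60.6
```

Run:
```python
from h import *
f=snap('wrist','w2'); print(f['state']['time'],f['state']['eef_pos'],f['state']['ee_rot'],f['state']['joint_positions'],f['state']['opening'])
```

```text
5.7 [ 0.55008818 -0.19776262  0.41633869] [[-9.99733510e-01 -2.30846875e-02  8.03692953e-05]
 [-2.30846564e-02  9.99733446e-01  3.68645442e-04]
 [-8.88579373e-05  3.66691904e-04 -9.99999929e-01]] [-12.90604375  17.05181612  32.58730599 104.64329883 -10.40035565
  61.27081247 114.88854566] 0.035540520447220655
```

View pics/w2.png

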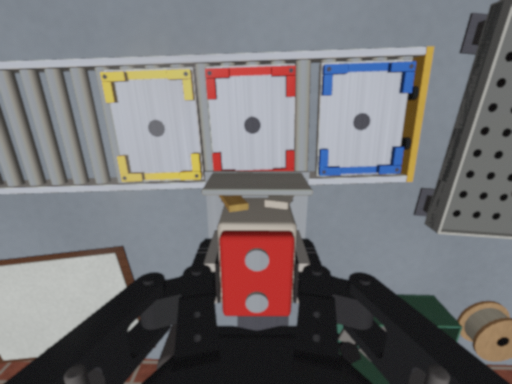

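The carrier dots are at yellow (156,128), red (252,125) and blue (362,121). The red latch is held straight, with its cover at about (257,273). Next I'll measure the carriers and the latch in hand.

Run:
```python
from h import *
np.set_printoptions(precision=4,suppress=True)
t=load('top0');W=load('w2');s=load('scene0')
def dot(f,u,v,k):
    g=cv2.cvtColor(f['color'],cv2.COLOR_RGB2GRAY)[v-k:v+k+1,u-k:u+k+1].astype(float)
    m=np.clip(np.median(g)-25-g,0,None);yy,xx=np.mgrid[v-k:v+k+1,u-k:u+k+1];return (m*xx).sum()/m.sum(),(m*yy).sum()/m.sum()
for c,a,b,d in(('blue',(290,172),(362,121),(224,194)),('red',(332,169),(252,125),(203,173)),('yellow',(369,165),(156,128),(184,157))):
    x=dot(W,*b,14);y=dot(t,*a,5);q=dot(s,*d,5)
    print(c,x,'tri',tri((W,x),(t,y)),tri((W,x),(t,y),(s,q)),'w@.065',w(W,*x,.065)[:2],'t',w(t,*y,.065)[:2])
    m=mask(W,c);k=np.zeros_like(m);k[b[1]-68:b[1]+70 if c!='red' else 100,b[0]-60:b[0]+60]=1
    vv,uu=np.nonzero(m*k);P=np.array([w(W,i,j,.075)[:2] for i,j in zip(uu,vv)],np.float32)*1000
    R=cv2.minAreaRect(P);print('  posts',R)
    if c=='red':
        top=[(i,vv[uu==i].min()) for i in range(210,294)];Q=np.array([w(W,i,j,.075)[:2] for i,j in top]);print('  edge yaw',np.degrees(np.polyfit(Q[:,1],Q[:,0],1)[0]))
zc=W['state']['eef_pos'][2]-.132
x=cover(W,'red',(257,273),zc,50);T=np.array(W['state']['eef_pos']);R=np.array(W['state']['ee_rot'])
print('cover',x, R.T@(np.array([*x[0],zc])-T))
```

```text
blue (np.float64(361.22416847077346), np.float64(121.14793675785606)) tri [ 0.4889 -0.0755  0.0627] [ 0.4887 -0.0755  0.0632] w@.065 [ 0.4882 -0.0767] t [ 0.4889 -0.0751]
  posts ((488.42193603515625, -76.77668762207031), (121.95551300048828, 98.94232177734375), 3.0457072257995605)
red (np.float64(251.90322799403228), np.float64(124.72948596229486)) tri [ 0.4962 -0.2046  0.0613] [ 0.4957 -0.2043  0.063 ] w@.065 [ 0.4952 -0.2053] t [ 0.4959 -0.2031]
  posts ((449.1085510253906, -207.48631286621094), (27.542207717895508, 92.96228790283203), 3.310760021209717)Traceback (most recent call last):
  File "<stdin>", line 14, in <module>
    return umr_minimum(a, axis, None, out, keepdims, initial, where)
ValueError: zero-size array to reduction operation minimum which has no identity
```

Run:
```python
from h import *
np.set_printoptions(precision=4,suppress=True)
t=load('top0');W=load('w2')
print('yel',tri((W,(156,128)),(t,(369,165.3))),w(W,156,128,.063))
zc=W['state']['eef_pos'][2]-.132
x=cover(W,'red',(257,273),zc,50);T=np.array(W['state']['eef_pos']);R=np.array(W['state']['ee_rot'])
print('cover',x, R.T@(np.array([*x[0],zc])-T))
m=mask(W,'yellow');vv,uu=np.nonzero(m);k=(uu>90)&(uu<210)&(vv>60)&(vv<190)
print(cv2.minAreaRect(np.array([w(W,i,j,.073)[:2] for i,j in zip(uu[k],vv[k])],np.float32)*1000))
```

```text
yel [ 0.5012 -0.3181  0.0667] [ 0.5017 -0.3198  0.063 ]
cover (array([ 0.544 , -0.1987]), np.float32(1.2994199), (44.10919189453125, 31.896751403808594), (256.53823529411767, 272.31357694592987)) [ 0.0061 -0.0009  0.132 ]
((501.8710632324219, -318.52545166015625), (123.8207778930664, 98.08340454101562), 3.2786948680877686)
```

>>> play_rows(
  commands=[
    [[0.015,-0.002,0,0,0,-0.6],[0.035,-0.004,0.01,0,0,-1.2],[0.05,-0.0057,0.03,0,0,-1.8],[0.0547,-0.0057,0.06,0,0,-1.8],[0.0547,-0.0057,0.09,0,0,-1.8],[0.0547,-0.0057,0.12,0,0,-1.8],[0.0547,-0.0057,0.14,0,0,-1.8],[0.0547,-0.0057,0.152,0,0,-1.8],[0.0547,-0.0057,0.159,0,0,-1.8],[0.0547,-0.0057,0.162,0,0,-1.8],[0.0547,-0.0057,0.162,0,0,-1.8],[0.0547,-0.0057,0.162,0,0,-1.8]],
  ],
)

```text
time: 7.25
eef_pos: [0.4956, -0.2056, 0.2547]
ee_rot: [[-0.999, -0.053, 0.001], [-0.053, 0.999, -0.0], [-0.001, -0.0, -1.0]]
ft_force: [-0.3, -0.7, -3.4]
opening: 0.0353
gripper_force: 60.6
```

>>> play_rows(
  commands=[
    [[0,0,0.001,0,0,0],[0,0,0.002,0,0,0],[0,0,0.003,0,0,0],[0,0,0.004,0,0,0],[0,0,0.005,0,0,0],[0,0,0.005,0,0,0]],
  ],
)

```text
time: 8.0
eef_pos: [0.4954, -0.2056, 0.2491]
ee_rot: [[-0.999, -0.053, -0.0], [-0.053, 0.999, -0.0], [0.0, -0.0, -1.0]]
ft_force: [-0.4, 0.2, -3.3]
opening: 0.0352
gripper_force: 60.6
```

>>> play_rows(
  commands=[
    [[0,0,0.0008,0,0,0],[0,0,0.0016,0,0,0],[0,0,0.0024,0,0,0],[0,0,0.0024,0,0,0]],
  ],
)

```text
time: 8.5
eef_pos: [0.4955, -0.2056, 0.2468]
ee_rot: [[-0.999, -0.053, -0.0], [-0.053, 0.999, -0.0], [0.0, -0.0, -1.0]]
ft_force: [-0.0, -0.0, -2.9]
opening: 0.0354
gripper_force: 60.6
```

>>> play_rows(
  commands=[
    [[0,0,0.0005,0,0,0],[0,0,0.001,0,0,0],[0,0,0.0015,0,0,0],[0,0,0.0015,0,0,0]],
  ],
)

```text
time: 9.0
eef_pos: [0.4955, -0.2056, 0.2453]
ee_rot: [[-0.999, -0.053, -0.0], [-0.053, 0.999, 0.0], [0.0, 0.0, -1.0]]
ft_force: [0.8, 0.5, -2.2]
opening: 0.0353
gripper_force: 60.6
```

>>> play_rows(
  commands=[
    [[0,0,0.0005,0,0,0],[0,0,0.001,0,0,0],[0,0,0.001,0,0,0]],
  ],
)

```text
time: 9.38
eef_pos: [0.4955, -0.2056, 0.2443]
ee_rot: [[-0.999, -0.053, -0.0], [-0.053, 0.999, -0.0], [0.0, -0.0, -1.0]]
ft_force: [-1.1, -0.7, -3.2]
opening: 0.0356
gripper_force: 60.6
```

>>> play_rows(
  commands=[
    [[0,0,0.0007,0,0,0],[0,0,0.0014,0,0,0],[0,0,0.002,0,0,0],[0,0,0.002,0,0,0]],
  ],
)

```text
time: 9.88
eef_pos: [0.4954, -0.2056, 0.2423]
ee_rot: [[-0.999, -0.053, -0.0], [-0.053, 0.999, -0.0], [0.0, -0.0, -1.0]]
ft_force: [-0.5, 1.4, -3.9]
opening: 0.0352
gripper_force: 60.6
```

>>> play_rows(
  commands=[
    [[0,0,0.0007,0,0,0],[0,0,0.0014,0,0,0],[0,0,0.002,0,0,0],[0,0,0.002,0,0,0]],
  ],
)

```text
time: 10.38
eef_pos: [0.4955, -0.2057, 0.2406]
ee_rot: [[-0.999, -0.053, 0.0], [-0.053, 0.999, 0.0], [-0.0, 0.0, -1.0]]
ft_force: [-2.1, 2.2, 5.2]
opening: 0.0356
gripper_force: 61.6
```

Contact felt at TCP z 0.2406. Releasing and lifting.

>>> play_rows(
  commands=[
    [[0,0,0,0,0,0],[0,0,0,0,0,0],[0,0,0,0,0,0],[0,0,-0.01,0,0,0],[0,0,-0.035,0,0,0],[0,0,-0.07,0,0,0],[0,0,-0.11,0,0,0],[0,0,-0.14,0,0,0],[0,0,-0.16,0,0,0],[0,0,-0.16,0,0,0]],
  ],
  gripper=0.75,
)

```text
time: 11.62
eef_pos: [0.4956, -0.2059, 0.4022]
ee_rot: [[-0.999, -0.053, 0.003], [-0.053, 0.999, -0.0], [-0.003, -0.0, -1.0]]
ft_force: [0.0, 0.4, -0.8]
opening: 0.0641
gripper_force: 0.0
```

Run:
```python
from h import *
np.set_printoptions(precision=4,suppress=True)
f=snap('wrist','w3'); print(f['state']['time'],f['state']['eef_pos'],f['state']['ee_rot'])
u,v=px(f,[.4905,-.2055,.113]);print(u,v,cover(f,'red',(int(u),int(v)),.113,45))
```

```text
11.625 [ 0.4956 -0.2059  0.4022] [[-0.9986 -0.0531  0.0031]
 [-0.0531  0.9986 -0.0002]
 [-0.003  -0.0004 -1.    ]]
258.16525425662303 179.4066892890067 (array([ 0.4879, -0.2069]), np.float32(2.08959), (39.44621658325195, 28.36301040649414), (256.6649991662498, 176.0230115057529))
```

View pics/w3.png

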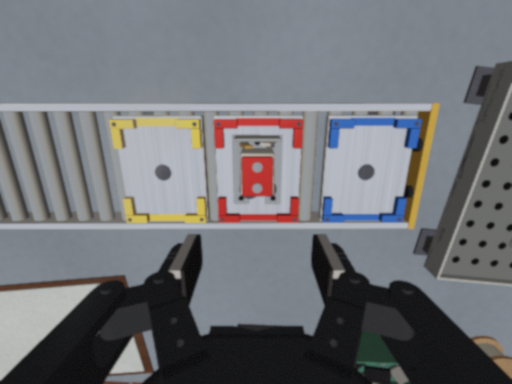

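Red sits centred in its nest: plate at about (235–280, 135–203), with the posts clear. Yellow is next: point (0.4465,0.2505), yaw -36.3°.

>>> play_rows(
  commands=[
    [[0.001,0.02,0,0,0,2],[0.004,0.06,0,0,0,6],[0.006,0.11,0,0,0,10],[0.009,0.16,0,0,0,15],[0.012,0.22,0,0,0,20],[0.015,0.28,0,0,0,25],[0.018,0.34,0,0,0,30],[0.021,0.39,0,0,0,34],[0.023,0.43,0,0,0,37],[0.0247,0.45,0.01,0,0,39],[0.0247,0.4584,0.04,0,0,39.4],[0.0247,0.4584,0.07,0,0,39.4],[0.0247,0.4584,0.1,0,0,39.4],[0.0247,0.4584,0.13,0,0,39.4],[0.0247,0.4584,0.15,0,0,39.4],[0.0247,0.4584,0.16,0,0,39.4],[0.0247,0.4584,0.1637,0,0,39.4],[0.0247,0.4584,0.1637,0,0,39.4],[0.0247,0.4584,0.1637,0,0,39.4]],
  ],
  gripper=1,
)

```text
time: 14.05
eef_pos: [0.4466, 0.2509, 0.2372]
ee_rot: [[-0.805, 0.593, 0.001], [0.593, 0.805, 0.001], [-0.0, 0.001, -1.0]]
ft_force: [-0.4, 0.9, 0.6]
opening: 0.0854
gripper_force: 0.0
```

>>> play_rows(
  commands=[
    [[0,0,0,0,0,0],[0,0,0,0,0,0],[0,0,0,0,0,0],[0,0,0,0,0,0],[0,0,0,0,0,0],[0,0,0,0,0,0]],
  ],
  gripper=0,
)

```text
time: 14.8
eef_pos: [0.4465, 0.2509, 0.2369]
ee_rot: [[-0.805, 0.593, 0.0], [0.593, 0.805, 0.0], [0.0, 0.0, -1.0]]
ft_force: [-2.2, -1.0, 6.0]
opening: 0.0349
gripper_force: 60.2
```

>>> play_rows(
  commands=[
    [[0,0,-0.01,0,0,0],[0,0,-0.035,0,0,0],[0,0,-0.075,0,0,0],[-0.012,-0.013,-0.11,0,0,-1],[-0.035,-0.04,-0.13,0,0,-4],[-0.07,-0.078,-0.14,0,0,-7],[-0.105,-0.117,-0.14,0,0,-11],[-0.14,-0.156,-0.14,0,0,-15],[-0.175,-0.195,-0.14,0,0,-19],[-0.21,-0.234,-0.14,0,0,-23],[-0.245,-0.273,-0.14,0,0,-27],[-0.28,-0.312,-0.14,0,0,-31],[-0.315,-0.351,-0.14,0,0,-34],[-0.345,-0.385,-0.14,0,0,-37],[-0.368,-0.41,-0.14,0,0,-39],[-0.379,-0.422,-0.14,0,0,-39.6],[-0.382,-0.4258,-0.14,0,0,-39.6],[-0.382,-0.4258,-0.14,0,0,-39.6],[-0.382,-0.4258,-0.14,0,0,-39.6]],
  ],
)

```text
time: 17.18
eef_pos: [0.5018, -0.3176, 0.3767]
ee_rot: [[-0.998, -0.058, -0.0], [-0.058, 0.998, 0.001], [0.0, 0.001, -1.0]]
ft_force: [0.4, 0.2, -4.1]
opening: 0.0354
gripper_force: 60.8
```

Run:
```python
from h import *
np.set_printoptions(precision=4,suppress=True)
W=snap('wrist','w4'); S=W['state'];T=np.array(S['eef_pos']);R=np.array(S['ee_rot']);print(S['time'],T,R,S['joint_positions'])
zc=T[2]-.133;x=cover(W,'yellow',(257,273),zc,55);print(x,R.T@(np.array([*x[0],zc])-T))
```

```text
17.175 [ 0.5018 -0.3176  0.3767] [[-0.9983 -0.0576 -0.    ]
 [-0.0576  0.9983  0.0006]
 [ 0.      0.0006 -1.    ]] [ -0.0302  20.7101  33.1483 105.8583 -13.3142  57.3093 131.9803]
(array([ 0.4968, -0.3188]), np.float32(3.5217466), (45.17273712158203, 33.5234489440918), (256.39980381974493, 273.2897697767007)) [ 0.0051 -0.0011  0.133 ]
```

>>> play_rows(
  commands=[
    [[0,-0.001,0.015,0,0,0],[0,-0.001,0.045,0,0,0],[0,-0.001,0.075,0,0,0],[0,-0.001,0.1,0,0,0],[0,-0.001,0.118,0,0,0],[0,-0.001,0.127,0,0,0],[0,-0.001,0.13,0,0,0],[0,-0.001,0.131,0,0,0],[0,-0.001,0.132,0,0,0],[0,-0.001,0.1327,0,0,0],[0,-0.001,0.1334,0,0,0],[0,-0.001,0.134,0,0,0],[0,-0.001,0.1345,0,0,0],[0,-0.001,0.1345,0,0,0]],
  ],
)

```text
time: 18.98
eef_pos: [0.5018, -0.3195, 0.2421]
ee_rot: [[-0.998, -0.057, -0.0], [-0.057, 0.998, -0.0], [0.0, -0.0, -1.0]]
ft_force: [0.3, -0.0, -4.4]
opening: 0.0353
gripper_force: 60.9
```

>>> play_rows(
  commands=[
    [[0,0,0.0005,0,0,0],[0,0,0.001,0,0,0],[0,0,0.0013,0,0,0],[0,0,0.0013,0,0,0]],
  ],
)

```text
time: 19.48
eef_pos: [0.5017, -0.3195, 0.241]
ee_rot: [[-0.998, -0.057, 0.0], [-0.057, 0.998, 0.0], [-0.0, 0.0, -1.0]]
ft_force: [-2.3, 0.9, 1.2]
opening: 0.0355
gripper_force: 61.4
```

Contact. Releasing and lifting.

>>> play_rows(
  commands=[
    [[0,0,0,0,0,0],[0,0,0,0,0,0],[0,0,0,0,0,0],[0,0,-0.01,0,0,0],[0,0,-0.035,0,0,0],[0,0,-0.07,0,0,0],[0,0,-0.11,0,0,0],[0,0,-0.14,0,0,0],[0,0,-0.16,0,0,0],[0,0,-0.16,0,0,0]],
  ],
  gripper=0.75,
)

```text
time: 20.72
eef_pos: [0.5018, -0.3198, 0.4028]
ee_rot: [[-0.998, -0.057, 0.003], [-0.057, 0.998, -0.001], [-0.003, -0.001, -1.0]]
ft_force: [0.4, 0.0, -1.3]
opening: 0.0642
gripper_force: 0.0
```

Run:
```python
from h import *
np.set_printoptions(precision=4,suppress=True)
f=snap('wrist','w5'); S=f['state'];print(S['time'],S['eef_pos'],S['ee_rot'])
u,v=px(f,[.4967,-.3195,.111]);print(u,v,cover(f,'yellow',(int(u),int(v)),.111,40))
```

```text
20.725 [ 0.5018 -0.3198  0.4028] [[-0.9984 -0.0566  0.0029]
 [-0.0566  0.9984 -0.0009]
 [-0.0028 -0.0011 -1.    ]]
258.34843230574006 178.73437078912292 (array([ 0.4949, -0.321 ]), np.float32(3.2461169), (41.53294372558594, 31.52488899230957), (257.1798497569598, 176.2146118721461))
```

View pics/w5.png

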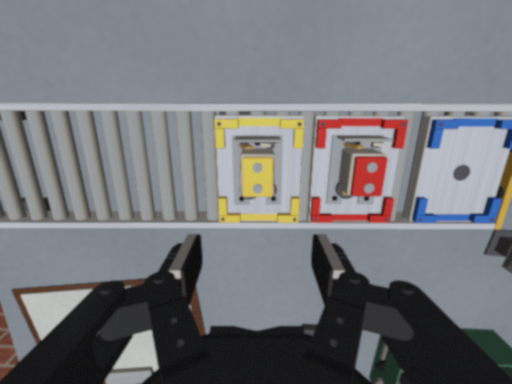

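Yellow is centred in its nest at about (257,180), and red is undisturbed. Before picking blue I'll check its clearance to the chute.

Run:
```python
from h import *
np.set_printoptions(precision=4,suppress=True)
W=load('w1');s=load('scene0');t=load('top0')
print(tri((W,(458,140)),(t,(115.5,198.4))),tri((W,(458,140)),(s,(386,303))),w(W,458,140,.05),w(W,420,284,.05),w(W,452,180,.053))
a=W['color'][90:310,360:512];b=s['color'][260:384,300:452]
cv2.imwrite('pics/c2.png',np.hstack([cv2.resize(a[:,:,::-1],(400,579)),cv2.resize(b[:,:,::-1],(400,326))[:,:].copy() if 0 else cv2.copyMakeBorder(cv2.resize(b[:,:,::-1],(400,326)),0,253,0,0,0)]))
```

```text
[0.4181 0.4431 0.0802] [0.4128 0.438  0.0913] [0.4214 0.4655 0.05  ] [0.6307 0.4604 0.05  ] [0.4712 0.4678 0.053 ]
```

View pics/c2.png

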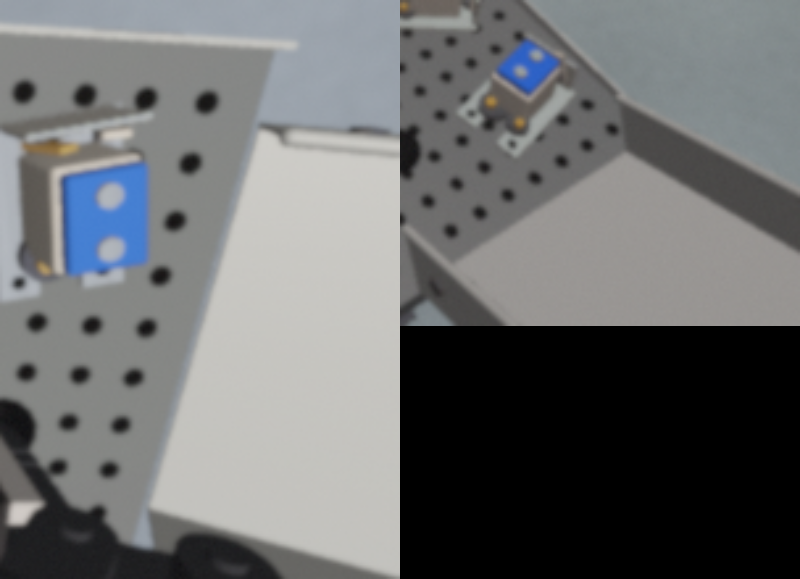

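The chute mouth starts at y ≈ 0.44–0.46 and its walls reach z ≈ 0.09. I'll approach blue with the gripper only partly open.

>>> play_rows(
  commands=[
    [[0,0.02,0,0,0,-0.3],[0.001,0.06,0,0,0,-1],[0.002,0.11,0,0,0,-2],[0.002,0.165,0,0,0,-2.5],[0.003,0.22,0,0,0,-3],[0.003,0.275,0,0,0,-3.5],[0.004,0.33,0,0,0,-4],[0.004,0.385,0,0,0,-4.5],[0.005,0.44,0,0,0,-5],[0.006,0.495,0,0,0,-5.5],[0.006,0.55,0,0,0,-6],[0.007,0.605,0,0,0,-6.5],[0.007,0.65,0,0,0,-7],[0.0076,0.68,0,0,0,-7.5],[0.0076,0.692,0.02,0,0,-7.5],[0.0076,0.6958,0.05,0,0,-7.5],[0.0076,0.6958,0.08,0,0,-7.5],[0.0076,0.6958,0.09,0,0,-7.5],[0.0076,0.6958,0.09,0,0,-7.5],[0.0076,0.6958,0.09,0,0,-7.5]],
  ],
  gripper=0.75,
)

```text
time: 23.28
eef_pos: [0.4551, 0.3746, 0.3118]
ee_rot: [[-0.983, -0.186, 0.001], [-0.186, 0.983, 0.001], [-0.001, 0.001, -1.0]]
ft_force: [-0.5, -0.6, 0.3]
opening: 0.0642
gripper_force: 0.0
```

Run:
```python
from h import *
np.set_printoptions(precision=4,suppress=True)
f=snap('wrist','w6'); S=f['state'];print(S['time'],S['eef_pos'],S['ee_rot'])
u,v=px(f,[.45,.373,.103]);print(u,v,cover(f,'blue',(int(u),int(v)),.104,55))
```

```text
23.275 [0.4551 0.3746 0.3118] [[-0.9825 -0.186   0.0009]
 [-0.186   0.9825  0.0008]
 [-0.001   0.0006 -1.    ]]
256.63367710458505 210.88961371085327 (array([0.4492, 0.3704]), np.float32(10.689408), (40.86167907714844, 30.97058868408203), (253.100054377379, 208.74093063000075))
```

>>> play_rows(
  commands=[
    [[0,-0.002,0.015,0,0,0],[0,-0.0025,0.04,0,0,0],[0,-0.0025,0.06,0,0,0],[0,-0.0025,0.07,0,0,0],[0,-0.0025,0.0742,0,0,0],[0,-0.0025,0.0742,0,0,0],[0,-0.0025,0.0742,0,0,0]],
  ],
)

```text
time: 24.2
eef_pos: [0.4554, 0.3724, 0.2372]
ee_rot: [[-0.982, -0.186, 0.001], [-0.186, 0.982, 0.001], [-0.001, 0.001, -1.0]]
ft_force: [-0.4, 0.2, -0.9]
opening: 0.0638
gripper_force: 0.0
```

>>> play_rows(
  commands=[
    [[0,0,0,0,0,0],[0,0,0,0,0,0],[0,0,0,0,0,0],[0,0,0,0,0,0],[0,0,0,0,0,0],[0,0,0,0,0,0]],
  ],
  gripper=0,
)

```text
time: 24.95
eef_pos: [0.4554, 0.3724, 0.2371]
ee_rot: [[-0.982, -0.186, 0.0], [-0.186, 0.982, 0.001], [-0.001, 0.0, -1.0]]
ft_force: [-0.9, -0.7, 6.6]
opening: 0.0353
gripper_force: 60.7
```

>>> play_rows(
  commands=[
    [[0,0,-0.01,0,0,0],[0,0,-0.035,0,0,0],[0,0,-0.075,0,0,0],[0.002,-0.015,-0.11,0,0,0.3],[0.005,-0.045,-0.13,0,0,1],[0.01,-0.085,-0.14,0,0,1.6],[0.015,-0.13,-0.14,0,0,2.3],[0.02,-0.175,-0.14,0,0,3],[0.025,-0.22,-0.14,0,0,3.7],[0.03,-0.265,-0.14,0,0,4.5],[0.035,-0.31,-0.14,0,0,5.3],[0.04,-0.355,-0.14,0,0,6],[0.045,-0.395,-0.14,0,0,6.8],[0.049,-0.428,-0.14,0,0,7.3],[0.051,-0.443,-0.14,0,0,7.6],[0.051,-0.447,-0.14,0,0,7.6],[0.051,-0.447,-0.14,0,0,7.6],[0.051,-0.447,-0.14,0,0,7.6]],
  ],
)

```text
time: 27.2
eef_pos: [0.4885, -0.0754, 0.3766]
ee_rot: [[-0.998, -0.056, -0.0], [-0.056, 0.998, 0.0], [0.0, 0.0, -1.0]]
ft_force: [0.1, -0.3, -3.6]
opening: 0.0354
gripper_force: 60.5
```

Run:
```python
from h import *
np.set_printoptions(precision=4,suppress=True)
W=snap('wrist','w7'); S=W['state'];T=np.array(S['eef_pos']);R=np.array(S['ee_rot']);print(S['time'],T,R)
zc=T[2]-.133;x=cover(W,'blue',(257,273),zc,55);print(x,R.T@(np.array([*x[0],zc])-T))
```

```text
27.2 [ 0.4885 -0.0754  0.3766] [[-0.9984 -0.0564 -0.0002]
 [-0.0564  0.9984  0.0002]
 [ 0.0002  0.0002 -1.    ]]
(array([ 0.4832, -0.0766]), np.float32(3.1800075), (44.54850387573242, 32.16964340209961), (256.48827754036085, 272.2974833808167)) [ 0.0054 -0.0009  0.133 ]
```

>>> play_rows(
  commands=[
    [[0,-0.0005,0.015,0,0,0],[0,-0.0005,0.045,0,0,0],[0,-0.0005,0.075,0,0,0],[0,-0.0005,0.1,0,0,0],[0,-0.0005,0.118,0,0,0],[0,-0.0005,0.127,0,0,0],[0,-0.0005,0.13,0,0,0],[0,-0.0005,0.131,0,0,0],[0,-0.0005,0.132,0,0,0],[0,-0.0005,0.1327,0,0,0],[0,-0.0005,0.1334,0,0,0],[0,-0.0005,0.134,0,0,0],[0,-0.0005,0.1345,0,0,0],[0,-0.0005,0.1345,0,0,0]],
  ],
)

```text
time: 29.0
eef_pos: [0.4885, -0.0769, 0.2421]
ee_rot: [[-0.998, -0.055, -0.0], [-0.055, 0.998, -0.0], [0.0, -0.0, -1.0]]
ft_force: [-0.4, 0.0, -3.5]
opening: 0.0351
gripper_force: 60.5
```

>>> play_rows(
  commands=[
    [[0,0,0.0005,0,0,0],[0,0,0.001,0,0,0],[0,0,0.0012,0,0,0],[0,0,0.0012,0,0,0]],
  ],
)

```text
time: 29.5
eef_pos: [0.4885, -0.0769, 0.2411]
ee_rot: [[-0.998, -0.055, 0.0], [-0.055, 0.998, 0.0], [-0.0, 0.0, -1.0]]
ft_force: [-2.6, -0.1, 5.3]
opening: 0.0351
gripper_force: 61.6
```

Contact. Releasing and retreating.

>>> play_rows(
  commands=[
    [[0,0,0,0,0,0],[0,0,0,0,0,0],[0,0,0,0,0,0],[0,0,-0.01,0,0,0],[0,0,-0.035,0,0,0],[0,0,-0.07,0,0,0],[0,0,-0.11,0,0,0],[0,0,-0.14,0,0,0],[0,-0.03,-0.16,0,0,0],[0,-0.07,-0.16,0,0,0],[0,-0.1,-0.16,0,0,0],[0,-0.1,-0.16,0,0,0],[0,-0.1,-0.16,0,0,0]],
  ],
  gripper=0.75,
)

```text
time: 31.12
eef_pos: [0.4939, -0.1763, 0.4012]
ee_rot: [[-0.998, -0.055, -0.0], [-0.055, 0.998, 0.0], [0.0, 0.0, -1.0]]
ft_force: [0.1, 0.0, -0.2]
opening: 0.0639
gripper_force: 0.0
```

Run:
```python
from h import *
f=snap('wrist','w8'); print(f['state']['eef_pos'])
```

```text
[ 0.49391397 -0.17629444  0.40116662]
```

View pics/w8.png

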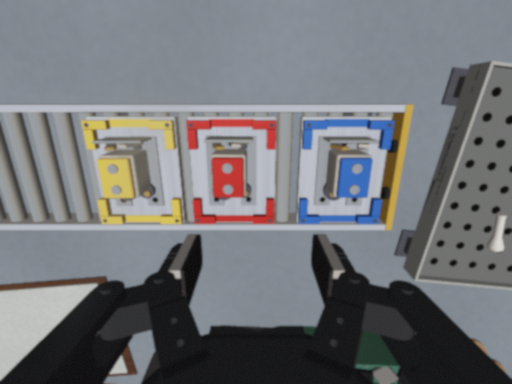

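All three are seated square in their own carriers: yellow (120,175), red (230,175), blue (352,175). The knob is still on the shelf and the gripper is clear.

```bash
python3 -c "
from station import r
print(r.finish_job())"
```

```text
the job is handed in; nothing more can be done
None
```

The red, yellow and blue latches are each set down flat and square in the carrier of their own colour. The bare latch, grommet, knob and pink look-alike were left alone, and the job was handed in at about 31 s.

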